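# Sweep the chair glides off the work board into the parts tray

### The arm

A 6-joint arm with a two-finger parallel gripper is mounted at the origin on the work surface. World frame = base frame: x ahead of the robot, y to its left, z up, the work surface at z = 0. Lengths are in m, angles in degrees, forces in N, time in s.
With the tool pointing down it reaches from about 0.325 to 0.85 m from the base axis. Payload 15.5 kg.
Tool frame: the origin (TCP) lies midway between the tips of the shut fingers; the grasp point (between the pads) lies 19 mm behind it; z points along the fingers, y is the line along which they close (so a half turn about z gives the same grasp; the last joint's range is limited). The gripper opens to 91 mm and grips with 3 to 60 N. Pads are 32 mm wide; open, the fingers measure 118 mm over their backs; the gripper's body (76 mm by 178 mm) begins 60 mm behind the grasp point.
Start: joints at [65.976, 28.281, 77.091, -0, 74.628, -5.472], TCP at [0.199, 0.593, 0.214] pointing down, gripper open.
Joint ranges: [-166.48, 166.48], [-47.26, 123.95], [12.59, 153.08], [-70.14, 250.14], [6.76, 159.57], [-176.63, 176.63]. Speed limits (degrees/s): [108.29, 108.29, 147.25, 172.46, 172.46, 172.46].

### API

Orientations are given as a 3x3 rotation matrix whose columns are the frame's x, y, z axes.
In Python, from bench import ctrl gives the robot as it stands. The module is installed in compiled form; this text tells all that it offers. Calls block until the motion is done:
- ctrl.goto(position, orientation): joint-space move of the TCP to a pose.
- ctrl.move_l(position, vel=0.15, ori=None, contact_N=None): straight line of the TCP; ori=None keeps the orientation; vel is the mean speed in m/s. With contact_N (N) it stops when the force on the tool has changed by that much, and returns True; else False.
- ctrl.movej(angles): joint-space move.
- ctrl.command_gripper(opening): opening from 0.0 (shut) to 1.0 (fully open); the grip force is fixed at half the most; returns when the fingers have stopped.
- ctrl.sleep(seconds).
- ctrl.ik(position, orientation): joint angles nearest the present ones, or None.
- ctrl.read_camera(name): name is "scene" or "top"; returns the picture (400x640x3 uint8, blue, green, red); there is no depth.
- ctrl.camera_params(name): a dict with "fx", "fy", "cx", "cy" (pixels), "D" ([k1, k2, p1, p2, k3] as OpenCV has them; the pictures are not rectified), "pose" (4x4, takes a point from camera to world coordinates). Camera axes: x right, y up, looking along -z (the intrinsics and any distortion apply to the point x, -y, -z); pixel columns grow to the right and rows downward; lengths in m; the calibration is good to about 2 mm. A picture is of the moment at which its call begins. camera_params takes no time and is no camera call.
A pose or a line that the arm cannot do raises ctrl.MotionError and nothing moves.
- ctrl.sign_off(): hands the job in; it is judged then, once.
Readings, each from a call of its own:
- ctrl.current_t(): time.
- ctrl.current_q(): joint angles.
- ctrl.current_dq(): joint speeds.
- ctrl.current_effort(): joint torques, N m.
- ctrl.current_tool_pos(): TCP position.
- ctrl.current_eef_rot(): TCP orientation.
- ctrl.current_contact_force(): force on the tool from outside, world axes, zero at the start.
- ctrl.current_wrist_torque(): the same for the moment, N m.
- ctrl.current_grip_width(): opening from 0.0 (shut) to 1.0 (fully open).
- ctrl.current_grasp_force(): force on a finger pad.
Only numpy, scipy, OpenCV 4.12 (cv2) and the standard library are available. Lean on these libraries where they do the work, as an engineer would, in place of code of your own. Each camera call takes 0.05 s, during which the arm holds its last target. There are 200 camera calls.

### The job

Clear the plywood work board: with the fingers closed, sweep the four black chair glides along the board and off its end into the steel parts tray, so that all four finish lying in the tray. Push them lightly along the board, without pinching them, bearing down on them or picking them up; leave the spool of twine, the ripping chisel, the hammer and the carton where they are, and finish clear of everything.

Things in the scene. Friction and masses are not known exactly. Their poses are not given: they have to be found in the camera images.
- board: fixed plywood work board raised on battens, 280 mm (its x) by 400 mm (its y), level top 30 mm above the table, no rim; origin at the centre of its underside, on the table; z up. One of its two ends (at y = -200 or +200 mm) has the tray against it, the other the carton
- tray: fixed open shallow plain steel parts tray, 240 mm (its x) by 100 mm (its y), 25 mm high, walls and floor 3 mm, standing on the table with one long side against an end of the board, axes parallel to the board's, so its rim is 5 mm below the board's top; its middle lies within 10 mm of the board's middle line; origin at the centre of its underside, z up
- glide1: one of four identical screw-on chair glides: plain black plastic disc, 30 mm diameter, 9 mm high, about 15 g, with a small steel-bushed screw hole in the top; lies flat on the work board at the start; origin at the centre of its underside, z axis up; all four start within 50 mm of the board's middle line along y, at least 55 mm apart along the board's y
- glide2: one of four identical screw-on chair glides: plain black plastic disc, 30 mm diameter, 9 mm high, about 15 g, with a small steel-bushed screw hole in the top; lies flat on the work board at the start; origin at the centre of its underside, z axis up
- glide3: one of four identical screw-on chair glides: plain black plastic disc, 30 mm diameter, 9 mm high, about 15 g, with a small steel-bushed screw hole in the top; lies flat on the work board at the start; origin at the centre of its underside, z axis up
- glide4: one of four identical screw-on chair glides: plain black plastic disc, 30 mm diameter, 9 mm high, about 15 g, with a small steel-bushed screw hole in the top; lies flat on the work board at the start; origin at the centre of its underside, z axis up
- spool: upright wooden spool of twine, 40 mm diameter, 54 mm high, standing loose on the board's far strip (board x about +110 mm); origin at the centre of its underside; leave it alone
- chisel: upholsterer's ripping chisel, wooden handle 115 mm long and 29 mm thick, cranked steel blade, 220 mm overall, lying loose on the board's near strip (board x about -112 mm) roughly along the board's y; its x axis runs from the handle to the blade; origin under the tool 115 mm from the handle's end; leave it alone
- hammer: hammer with wooden handle 26 mm thick and steel head 80 mm across, 260 mm overall, 26 mm high, lying loose on the table beyond the board's far edge, roughly along the board's y; its x axis runs from the handle to the head; origin on the table under its middle; leave it alone
- carton: closed cardboard carton, 210 mm (its x) by 88 mm (its y), 50 mm high, 0.8 kg, loose on the table at the board's other end; origin at the centre of its underside; leave it alone

How it is judged (in metres and radians):
At the end, for the whole second after the job is handed in: All four glides lie at rest inside the tray's walls, below its rim (origins within 117 mm along the tray's x and 47 mm along its y of its centre, less than 24 mm above its underside, slower than 0.02 m/s); spool, chisel, hammer and carton have moved less than 15 mm and the spool stands (x of glide1 in the frame of tray between -0.117 and 0.117 m and y of glide1 in the frame of tray between -0.047 and 0.047 m and z of each of glide1, glide2, glide3, glide4 in the frame of tray below 0.024 m and linear speed of each of glide1, glide2, glide3, glide4 below 0.02 m/s and x of glide2 in the frame of tray between -0.117 and 0.117 m and y of glide2 in the frame of tray between -0.047 and 0.047 m and x of glide3 in the frame of tray between -0.117 and 0.117 m and y of glide3 in the frame of tray between -0.047 and 0.047 m and x of glide4 in the frame of tray between -0.117 and 0.117 m and y of glide4 in the frame of tray between -0.047 and 0.047 m and not (distance of any of spool, chisel, hammer, carton from where it was at the start of the episode above 0.015 m or angle between spool's own z axis and vertical above 0.3 rad)); the robot touches nothing.
It fails at once if a glide is pinched or pressed on (fingers on it with more than 20 N) (contact force between the fingers and glide1 above 20 N or contact force between the fingers and glide2 above 20 N or contact force between the fingers and glide3 above 20 N or contact force between the fingers and glide4 above 20 N).
It fails at once if a glide is lifted off the board (its underside's centre more than 22 mm above the board's top) (height (world z) of any of glide1, glide2, glide3, glide4 above 0.052 m).
It fails at once if the spool, chisel, hammer or carton is moved by more than 15 mm or the spool is tipped (distance of any of spool, chisel, hammer, carton from where it was at the start of the episode above 0.015 m or angle between spool's own z axis and vertical above 0.3 rad).
It also fails if it takes over 64 s, if anything falls off the work surface, if the arm or the gripper's body presses on something with over 40 N, if the wrist force passes 120 N, or if a joint passes its speed limit or range.

## Working session

There is one attempt and no reset: what is moved stays moved. The work goes in short steps, each a Python script; the robot and the scene stay as the last script left them, time stands still between calls to the robot, and variables do not carry over. Pictures are saved under pics/ and viewed, at most 10 in all, crops included, and the job is handed in when it is done.

```bash
mkdir -p pics
python3 - <<'E'
from bench import ctrl
import cv2,numpy as np
for n in("top","scene"):
    cv2.imwrite(f"pics/{n}0.png",ctrl.read_camera(n)); p=ctrl.camera_params(n); print(n,p["fx"],p["fy"],p["cx"],p["cy"],p["D"]); print(np.round(p["pose"],3))
print(ctrl.current_t(),np.round(ctrl.current_eef_rot(),3))
E
```

```text
top 437.57634464161214 437.57634464161214 315.35565083117876 202.4512032019309 [-0.01832505  0.          0.          0.          0.        ]
[[ 0.01   0.993 -0.118  0.478]
 [-1.     0.012  0.014  0.022]
 [ 0.015  0.118  0.993  0.916]
 [ 0.     0.     0.     1.   ]]
scene 415.9222147179051 415.9222147179051 324.57376053243865 205.61480918067528 [0.00835723 0.         0.         0.         0.        ]
[[ 0.872 -0.278  0.402  0.942]
 [ 0.489  0.508 -0.71  -0.565]
 [-0.006  0.815  0.579  0.518]
 [ 0.     0.     0.     1.   ]]
0.1 [[-0.948  0.318 -0.   ]
 [ 0.318  0.948 -0.001]
 [ 0.    -0.001 -1.   ]]
```

View pics/top0.png

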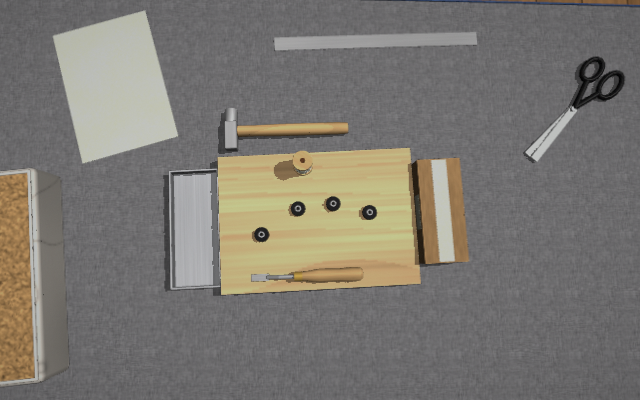

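View pics/scene0.png

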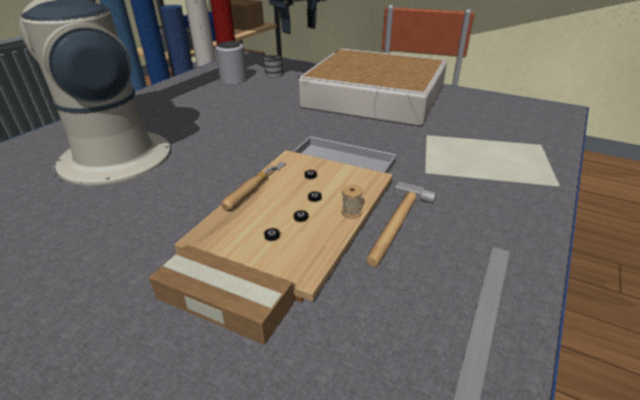

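The tray is on the left of the top view (world +y) and the carton on the right. The glides are at about (261,234), (298,209), (333,204) and (369,212). In the scene view they are at about (311,174), (315,196), (301,215) and (272,234).

```bash
cat > h.py <<'E'
import cv2,numpy as np
from bench import ctrl
def ray(n,px):
    p=ctrl.camera_params(n);K=np.array([[p["fx"],0,p["cx"]],[0,p["fy"],p["cy"]],[0,0,1]])
    u=cv2.undistortPoints(np.array(px,float).reshape(-1,1,2),K,np.array(p["D"]))[:,0]
    T=np.array(p["pose"]);d=np.c_[u[:,0],-u[:,1],-np.ones(len(u))]@T[:3,:3].T
    return T[:3,3],d/np.linalg.norm(d,axis=1)[:,None]
def plane(n,px,z):
    o,d=ray(n,px);return o+d*((z-o[2])/d[:,2])[:,None]
def tri(a,b):
    (o1,d1),(o2,d2)=ray("top",[a]),ray("scene",[b]);d1,d2=d1[0],d2[0]
    s=np.linalg.lstsq(np.c_[d1,-d2],o2-o1,rcond=None)[0]
    p,q=o1+s[0]*d1,o2+s[1]*d2;return (p+q)/2,np.linalg.norm(p-q)
def dark(im,box,amin=25,amax=400):
    x0,y0,x1,y1=box;m=(im[y0:y1,x0:x1].max(2)<60).astype(np.uint8)
    m=cv2.morphologyEx(m,cv2.MORPH_CLOSE,np.ones((5,5)))
    n,_,s,c=cv2.connectedComponentsWithStats(m)
    return [(c[i]+[x0,y0],s[i]) for i in range(1,n) if amin<s[i][4]<amax and .5<s[i][2]/s[i][3]<2.]
E
python3 - <<'E'
from h import *
np.set_printoptions(precision=4,suppress=True)
t=cv2.imread("pics/top0.png");s=cv2.imread("pics/scene0.png")
a=sorted(dark(t,(225,180,405,255)),key=lambda c:c[0][0]);b=sorted(dark(s,(250,160,335,245)),key=lambda c:c[0][1])
for n,c in(("t",a),("s",b)):
    for q in c:print(n,q[0],q[1][2:])
for i in range(min(len(a),len(b))):print(*tri(a[i][0],b[i][0]),plane("top",[a[i][0]],.0345)[0])
# board: wood colour mask -> quadrilateral
h=cv2.cvtColor(t,cv2.COLOR_BGR2HSV);m=cv2.inRange(h,(12,60,130),(35,255,255));m[:148]=0;m[300:]=0;m[:,:200]=0;m[:,413:]=0
m=cv2.morphologyEx(m,cv2.MORPH_OPEN,np.ones((9,9)))
c=max(cv2.findContours(m,0,2)[0],key=cv2.contourArea);hu=cv2.convexHull(c)
q=cv2.approxPolyDP(hu,6,True)[:,0];print(q);print(plane("top",q,.03))
# tray outer outline: bright/gray
cv2.imwrite("pics/tray.png",cv2.resize(t[140:310,155:435],None,fx=2.8,fy=2.8,interpolation=cv2.INTER_CUBIC))
E
```

```text
t [261.0452 234.2774] [ 15  14 155]
t [297.3203 208.3399] [ 14  14 153]
t [332.634 203.366] [ 14  14 153]
t [368.9073 211.9934] [ 14  15 151]
s [310.3019 174.8491] [11  8 53]
s [314.4688 197.0938] [12  8 64]
s [300.5545 215.7364] [ 14  10 110]
s [271.5922 234.8058] [ 14  11 103]
[0.5178 0.1183 0.0324] 0.0015335959827928532 [0.5171 0.1177 0.0345]
[0.5711 0.0461 0.0323] 0.0014355443991245294 [0.5703 0.0456 0.0345]
[ 0.5818 -0.0254  0.0347] 0.0014284624393686696 [ 0.5813 -0.0259  0.0345]
[ 0.5652 -0.0992  0.0335] 0.0015641131434795117 [ 0.5645 -0.0996  0.0345]
[[409 148]
 [412 283]
 [221 294]
 [218 157]]
[[ 0.6995 -0.1844  0.03  ]
 [ 0.4229 -0.1863  0.03  ]
 [ 0.3979  0.1948  0.03  ]
 [ 0.6752  0.2106  0.03  ]]
```

View pics/tray.png

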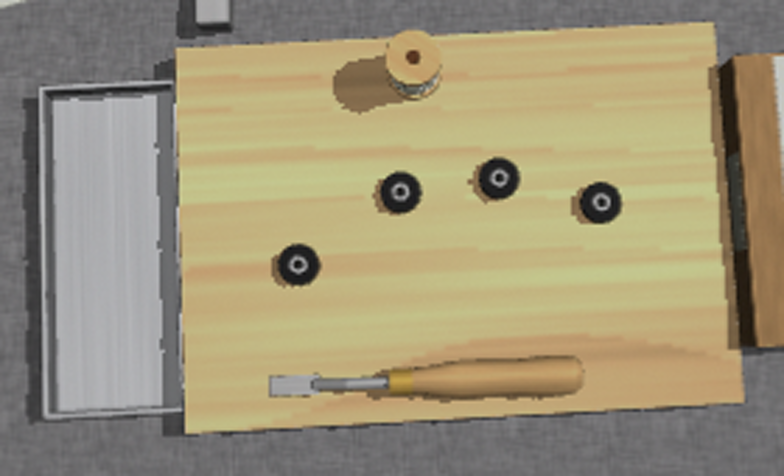

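The crop confirms that the tray is against the +y end and that all four glides lie flat. The chisel, along the near edge, and the spool, at crop (413,60), are clear of the sweep lanes. I'll push each glide on its own lane, fanned out across the tray, starting with the one nearest the tray.

```bash
cat >> h.py <<'E'
E0=np.array([.5366,.2027]);bx=np.array([.9984,.0569]);by=np.array([-.0569,.9984])
def push(g,lane,back=.034,over=.003,z=.0345):
    g=np.array(g);e=E0+lane*bx;p=(e-g)/np.linalg.norm(e-g);y=np.r_[p,0];zz=np.array([0,0,-1.])
    R=np.c_[np.cross(y,zz),y,zz];s=g-back*p;f=e+over*p
    ctrl.goto(np.r_[s,.12],R);ctrl.move_l(np.r_[s,.05],.12)
    print("touch",ctrl.move_l(np.r_[s,z],.03,contact_N=4),ctrl.current_tool_pos())
    print("stop",ctrl.move_l(np.r_[f,z],.07,contact_N=12),ctrl.current_tool_pos(),ctrl.current_contact_force())
    ctrl.move_l(np.r_[f-.01*p,z],.1);ctrl.move_l(np.r_[f-.01*p,.12],.15)
E
python3 - <<'E'
from h import *
np.set_printoptions(precision=4,suppress=True)
ctrl.command_gripper(0.0)
push((.5174,.118),-.055)
im=ctrl.read_camera("top");cv2.imwrite("pics/p1.png",cv2.resize(im[110:310,150:435],None,fx=2.8,fy=2.8));cv2.imwrite("pics/s1.png",ctrl.read_camera("scene"));print(ctrl.current_t())
E
```

```text
touch False [0.531  0.0868 0.0344]
stop False [0.4806 0.2021 0.0345] [-0.0333  0.428  -0.2026]
8.075
```

View pics/s1.png

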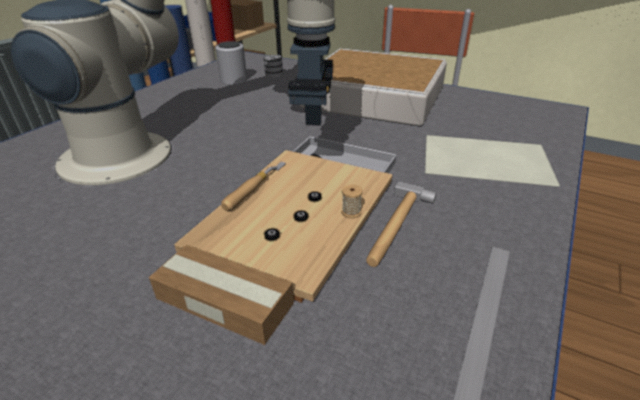

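View pics/p1.png

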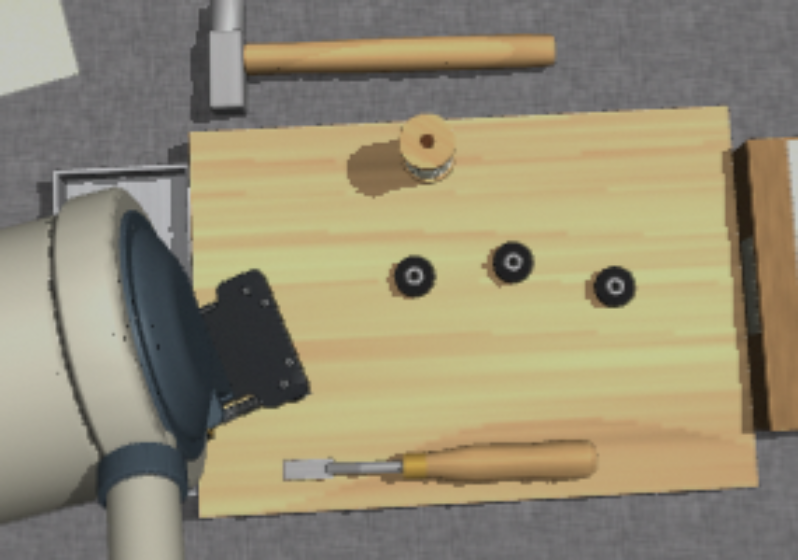

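Glide 1 has left the board, and in the scene view it shows as a dark spot just behind the board edge at about (315,157). The other three haven't moved. Next I'll push glide 2, check that glides 3 and 4 are still in place, and push those.

Run:
```python
from h import *
np.set_printoptions(precision=4,suppress=True)
push((.5706,.0458),.065)
c=sorted(dark(ctrl.read_camera("top"),(310,180,405,255)),key=lambda c:c[0][0])
P=[plane("top",[q[0]],.0345)[0] for q in c];print(P)
if len(P)==2 and np.linalg.norm(P[0][:2]-[.5813,-.0259])<.01:
    push(P[0][:2],.025);push(P[1][:2],-.015)
x,y,z=ctrl.current_tool_pos();ctrl.move_l([x,y,.25],.2)
ctrl.movej([65.976,28.281,77.091,0,74.628,-5.472])
im=ctrl.read_camera("top");cv2.imwrite("pics/p2.png",cv2.resize(im[110:310,150:435],None,fx=2.8,fy=2.8));cv2.imwrite("pics/s2.png",ctrl.read_camera("scene"));print(ctrl.current_t())
```

```text
touch False [0.5642 0.0124 0.0345]
stop False [0.602  0.2092 0.0345] [ 0.7293  0.626  -0.1477]
[array([ 0.5813, -0.0257,  0.0345]), array([ 0.5645, -0.0995,  0.0345])]
touch False [ 0.5841 -0.0596  0.0344]
stop False [0.5613 0.207  0.0345] [0.3612 0.8904 0.4439]
touch False [ 0.5692 -0.1332  0.0345]
stop False [0.5212 0.2048 0.0345] [ 1.2374  0.0622 -0.1109]
33.0833
```

View pics/p2.png

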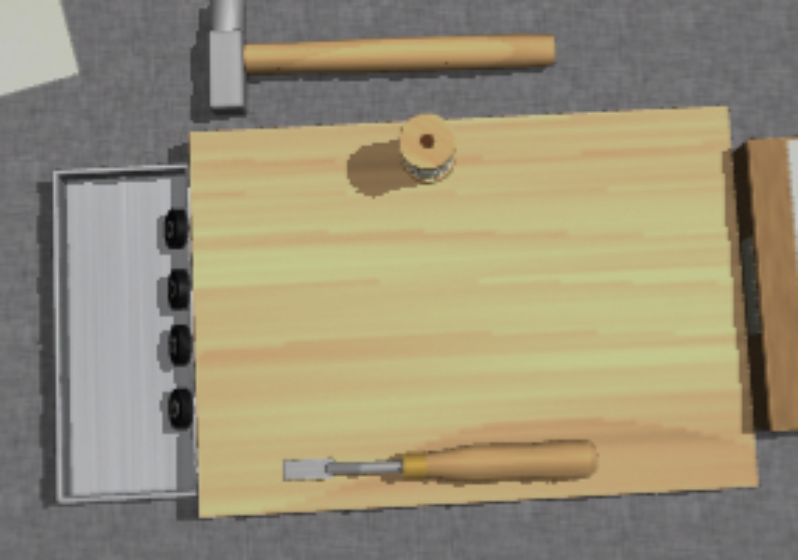

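View pics/s2.png

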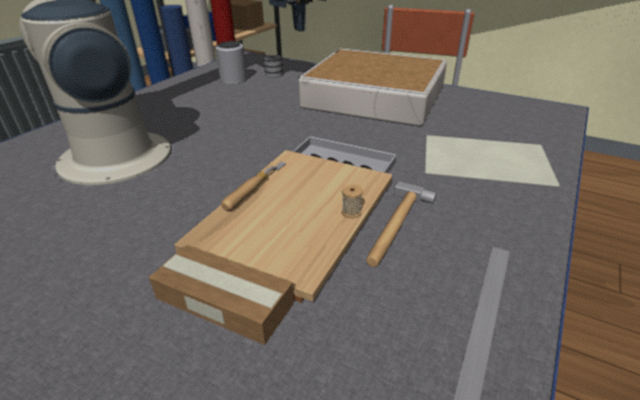

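All four glides are in the tray, but seen from above they are narrow (crop x≈177, y≈228–408). That means they are leaning steeply on the board-side wall rather than lying flat. There's time left, so I'll tip them over by nudging their upper edges, trying one first.

```bash
cat >> h.py <<'E'
def nudge(lane,z,to,hi=.06):
    y=np.r_[by,0];zz=np.array([0,0,-1.]);R=np.c_[np.cross(y,zz),y,zz]
    P=lambda d,z:np.r_[E0+lane*bx+d*by,z]
    ctrl.goto(P(-.03,hi),R)
    if z is None:
        ctrl.move_l(P(-.03,.034),.15);print("board",ctrl.move_l(P(-.03,.027),.01,contact_N=3),ctrl.current_tool_pos());z=ctrl.current_tool_pos()[2]+.0012
    else: ctrl.move_l(P(-.03,z),.1)
    print("stop",ctrl.move_l(P(to,z),.05,contact_N=5),ctrl.current_tool_pos(),ctrl.current_contact_force())
    ctrl.move_l(P(to,hi),.15)
    return z
E
python3 - <<'E'
from h import *
np.set_printoptions(precision=4,suppress=True)
im=cv2.imread("pics/p2.png")
print([ (q[0],q[1][2:]) for q in dark(im,(140,180,195,450),200,3000)])
print(nudge(.065,None,.02))
x,y,z=ctrl.current_tool_pos();ctrl.move_l([x-.12,y-.14,.16],.3)
im=ctrl.read_camera("top");cv2.imwrite("pics/p3.png",cv2.resize(im[155:305,150:290],None,fx=4,fy=4,interpolation=cv2.INTER_CUBIC));print(ctrl.current_t())
E
```

```text
[(array([175.6885, 228.9382]), array([ 23,  40, 793], dtype=int32)), (array([178.277 , 289.1461]), array([ 22,  41, 787], dtype=int32)), (array([179.5905, 344.9636]), array([ 22,  41, 796], dtype=int32)), (array([180.1   , 408.5407]), array([ 24,  41, 860], dtype=int32))]
board True [0.6034 0.1765 0.0303]
stop True [0.6034 0.1768 0.0303] [ 0.2943 -0.4441  5.6422]
0.031475660633654826
37.7
```

View pics/p3.png

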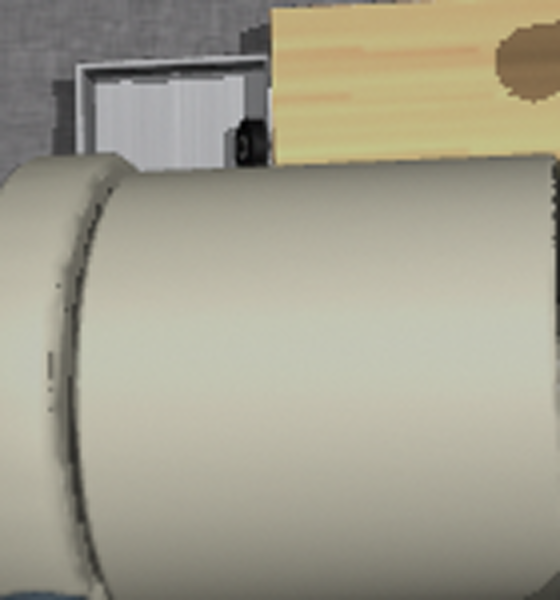

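The nudge stopped straight away because releasing the board counted as a force change, so glide 2 still leans at crop (250,142). The board top measures 0.0303 m, so I'll repeat with a fixed height of 0.0315 m on all four.

Run:
```python
from h import *
np.set_printoptions(precision=4,suppress=True)
for l in(-.055,-.015,.025,.065):
    if ctrl.current_t()<53: nudge(l,.0315,.02,.05)
    print(l,ctrl.current_t())
x,y,z=ctrl.current_tool_pos();ctrl.move_l([x,y,.15],.25)
ctrl.movej([65.976,28.281,77.091,0,74.628,-5.472])
im=ctrl.read_camera("top");cv2.imwrite("pics/p4.png",cv2.resize(im[110:310,150:435],None,fx=2.8,fy=2.8));print(ctrl.current_t())
```

```text
stop True [0.4814 0.2082 0.0317] [ 1.3174 -2.1807  7.0591]
-0.055 39.675
stop True [0.5214 0.2098 0.0317] [ 0.3464 -0.2505  8.1261]
-0.015 41.4
stop True [0.5614 0.2128 0.0318] [-0.1477 -1.7038  7.432 ]
0.025 43.1333
stop True [0.6012 0.2165 0.0318] [-0.2422 -1.9626  6.6323]
0.065 44.8833
47.4583
```

View pics/p4.png

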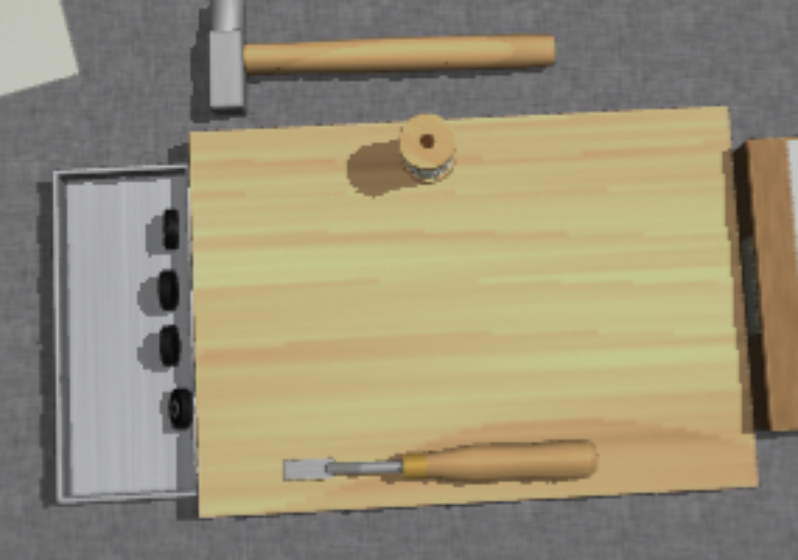

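The nudge brought three glides upright on edge and off the wall, at crop x≈170. The fourth, at (180,408), still leans. I'll make one more slightly lower pass, guarded by the clock: an upright disc should tip over at a touch.

```bash
sed -i 's/contact_N=5)/contact_N=7)/' h.py
python3 - <<'E'
from h import *
np.set_printoptions(precision=4,suppress=True)
for l in(-.055,-.015,.025,.065):
    if ctrl.current_t()<55.5: nudge(l,.031,.024,.05)
    print(l,ctrl.current_t())
x,y,z=ctrl.current_tool_pos();ctrl.move_l([x,y,.12],.25)
if ctrl.current_t()<59: ctrl.movej([65.976,28.281,77.091,0,74.628,-5.472])
im=ctrl.read_camera("top");cv2.imwrite("pics/p5.png",cv2.resize(im[110:310,150:435],None,fx=2.8,fy=2.8));print(ctrl.current_t())
E
```

```text
stop True [0.4816 0.2081 0.0313] [ 0.847  -2.218   9.3036]
-0.055 50.8
stop False [0.5203 0.2256 0.031 ] [ 0.288  -0.108  -0.1774]
-0.015 53.025
stop False [0.5602 0.2278 0.031 ] [ 0.5313 -0.0517 -0.4512]
0.025 55.25
stop False [0.6001 0.2301 0.031 ] [-0.3428  0.4542 -0.0871]
0.065 57.475
59.9417
```

View pics/p5.png

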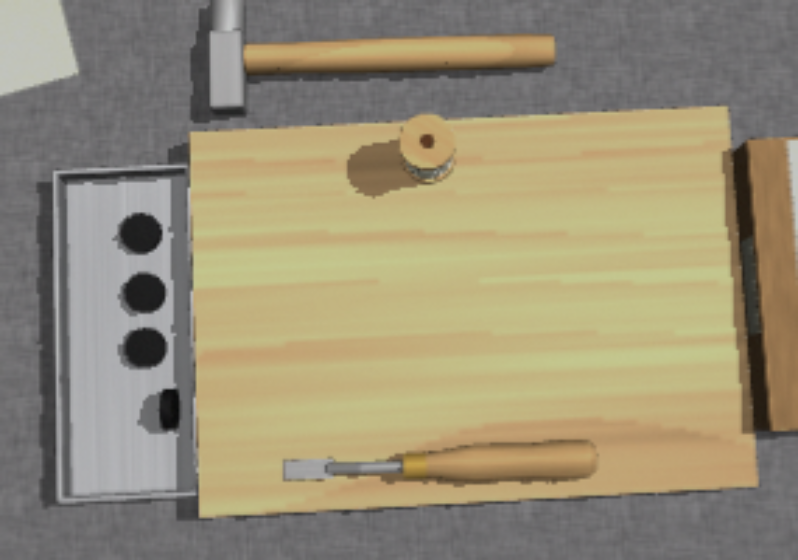

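Three glides now lie flat at crop (140,232), (145,292) and (145,347). The fourth, at (170,408), stands on edge at rest, clear of the wall, with its origin about 18 mm up and so below the limit. The spool, chisel and hammer look unmoved from above, as does the part of the carton in view. There's no time for another nudge, so I'm handing it in.

```bash
python3 -c "
from bench import ctrl
print(ctrl.sign_off())"
```

```text
the job is handed in; nothing more can be done
None
```

I handed the job in at about 60 s of the 64 s limit with all four glides in the tray: three lie flat and the fourth stands on edge at rest, by my estimate within the judged limits; the other objects look unmoved, and no verdict was returned.

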